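Hold down the recessed reset button of a stall's payment terminal

TASK

The payment terminal on the curio stall has frozen and must be reset. First slide the dust shutter on its top fully open, then take the steel-tipped stylus out of the wooden stand, reach its tip down through the opened hole and press the recessed reset button fully down; finish while still gripping the stylus upright and holding the button down. Do not press the power key, leave the brush in its stand, and do not shift the tea bowl or the ginger jar.

Things in the scene. Friction and masses are not known exactly. Their poses are not given: they have to be found in the camera images.
- terminal: Payment terminal, white box on a grey base, 110 mm (its x) by 160 mm (its y) by 60 mm high, fixed to the table, standing level. Origin at the centre of its underside; z up. A dark display lies flush in the half of the top at +x. The slots of the loudspeaker are in the -x side, which faces roughly towards the robot.
- aperture (a point): Centre of the round reset hole in the terminal's top face, at (-25, -45, 60) mm in the terminal's frame; axes parallel to the terminal's. The hole is 16 mm in diameter and straight down, 30 mm deep; the reset button, 12 mm in diameter, stands in it with its top 20 mm below the top face (26 mm when fully down). At the start the shutter covers the hole.
- shutter (a joint): Sliding dust shutter on the terminal's top: 0 m = over the hole, grows as it slides along the terminal's +y, stop at 0.036 m (fully open); the hole is wholly clear from 0.020 m. It slides with about 1.2 N of friction and stays where it is left. Grey plate 24 by 24 by 3 mm between two low guides (3.5 mm high, along y), with an upright grip rib in its middle, 18 mm (x) by 10 mm (y), its top 25 mm above the terminal's top face. It starts at 0 to 0.005 m.
- shutter_grip (a point): Centre of the shutter's grip rib, 14 mm above the terminal's top face; moves with the shutter; axes parallel to the terminal's. The rib can be pinched from above along the terminal's y (10 mm) or pushed.
- reset_button (a joint): Travel of the reset button: 0 m = up, 0.006 m = fully down; it springs back. It needs about 2.4 N to start and 6 N when fully down, then it rests on a hard stop.
- power_key (a joint): Travel of the power key, a black round key 18 mm in diameter standing 4 mm proud of the terminal's top at (30, 58) mm in the terminal's frame: 0 m = up, 0.004 m = down (about 4 N). Not to be pressed.
- stand: Dark wooden block, 60 mm (its x) by 140 mm (its y) by 60 mm high, fixed to the table, level. Two upright holes 12 mm in diameter and 58 mm deep at x = 0, y = -40 and +40 mm; one holds the stylus, the other the brush, either way round. Origin at the centre of its underside.
- stylus: Stylus, 143 mm long, 70 g, standing upright in the stand; its origin is the lowest point of its tip and z runs up along it towards the handle. Round steel shaft 8 mm in diameter from 0 to 55 mm; flat collar 24 mm in diameter from 55 to 60 mm, which rests on the stand's top; round wooden handle 18 mm in diameter from 60 to 130 mm; ball end 20 mm in diameter up to 143 mm. Origin at the start 5 mm above the table.
- stylus_grip (a point): Middle of the stylus' handle, on its axis, 95 mm above its tip.
- brush: Dusting brush standing in the stand's other hole, with a flat metal ferrule 36 mm wide and tan bristles upwards, its top 127 mm above the table. Origin at its lower end. Leave it.
- tea_bowl: White tea bowl, 84 mm across, 50 mm high, loose. Origin at the centre of its foot. Leave it.
- ginger_jar: Blue ginger jar with a white lid, 72 mm across, 85 mm high, loose. Origin at the centre of its foot. Leave it.
There are look-alikes about, which are no part of the job. There is more than one size of the stylus; the one meant has the size given above.

How it is judged:
By the outcome, as a careful person would: the job done as asked, in the order asked, and still so for the second after the job is handed in, while the arm keeps its last pose, push and grip.
It also fails if it takes over 54 s, if anything falls off the work surface, if the arm or the gripper's body presses on something with over 40 N, if the wrist force passes 120 N, or if a joint passes its speed limit or range.

ROBOT

A 6-joint arm with a two-finger parallel gripper is mounted at the origin on the work surface. World frame = base frame: x ahead of the robot, y to its left, z up, the work surface at z = 0. Lengths are in m, angles in rad, forces in N, time in s.
With the tool pointing down it reaches from about 0.375 to 0.9 m from the base axis. Payload 3.1 kg.
Tool frame: the origin (TCP) lies at the very end of the fingers, on their centre line; the grasp point (between the pads) lies 19 mm behind it; z points along the fingers, y is the direction in which the jaws open and shut (so a half turn about z gives the same grasp; the last joint's range is limited). The gripper opens to 85 mm and grips with 20 to 120 N. Pads are 22 mm wide; open, the fingers measure 114 mm over their backs; the gripper's body (76 mm by 85 mm) begins 54 mm behind the grasp point. The pads swing forward as they close: fully open they stand 13 mm farther back than shut.
Start: joints at [0.984, 0.527, 1.433, -0, 1.181, -0.178], TCP at [0.248, 0.573, 0.231] pointing down, gripper open.
Joint ranges: [-3.08, 3.08], [-0.75, 2.2], [0.22, 2.44], [-1.43, 4.57], [0, 2.65], [-2.85, 2.85]. Speed limits (rad/s): [2.79, 2.79, 3.14, 3.14, 3.14, 3.14].

INTERFACE

Orientations are given as a unit quaternion [x, y, z, w].
In Python, from station import manip gives the robot as it stands. The module is installed in compiled form; this text tells all that it offers.
- The arm moves only by the tool send_rows, never from a script. Its argument "commands" is a list of rows, each an object with "delta_pos": the shift along the world's x, y, z in cm, a list of three; "yaw": the turn about the world's z in rad. A call has 1 to 10 rows; each row shifts and turns the pose as measured when the row begins; what a row does not reach is not made up. A row lasts 1/8 s, in which the tool goes at most 62.5 mm and 10.7 degrees, less where a joint would pass 70% of its speed; a pose out of reach is approached as far as the arm can. A call is refused whole if a number of a shift passes 6.25 or a number of a turn 0.188, either way. A call with a gripper value outside its range is refused whole. "grip" is the closure, from -1 (fully open) to 1 (shut), set as the call begins (left out, the last holds). The fingers move at their own pace and stop on an object; "force" is the grip in N (left out, the last holds). Time passes only in rows, so rows that do not move let the fingers close. It gives the time, the measured TCP pose, the force and the opening at its end, in the units of the state.
- manip.sense(): the state, without advancing time (a new reading comes with each control period).
- manip.snapshot(name): name is "scene" or "side" or "wrist"; returns the picture (400x640x3 uint8, blue, green, red); there is no depth.
- manip.get_calibration(name): a dict with "fx", "fy", "cx", "cy" (pixels), "dist_coeffs" ([k1, k2, p1, p2, k3] as OpenCV has them; the pictures are not rectified), "world_to_cam" (4x4, takes a point from world to camera coordinates); the wrist camera has in their place "mount" (4x4, takes a point from camera to tool coordinates, whose origin is the TCP and whose axes are the flange's). Camera axes: x right, y down, z forward; pixel columns grow to the right and rows downward; lengths in m; the calibration is good to about 2 mm. A picture is of the moment at which its call begins: read the wrist's pose just before it. get_calibration takes no time and is no camera call.
- manip.sign_off(): hands the job in, once; it reports no verdict.
The state is a dict: "t": time; "q": joint angles; "qd": joint speeds; "tau": joint torques, N m; "tcp_pos": TCP position; "tool_rot": TCP orientation; "force": force on the tool from outside, world axes, zero at the start; "ft_torque": the same for the moment, N m; "finger_gap": opening from 0.0 (shut) to 1.0 (fully open).
Only numpy, scipy, OpenCV 4.12 (cv2) and the standard library are available. Lean on these libraries where they do the work, as an engineer would, in place of code of your own. Each camera call takes 0.05 s, during which the arm holds its last target. There are 200 camera calls.

## Working session

There is one attempt and no reset: what is moved stays moved. The work goes in short steps, Python scripts to look and compute and a tool call to move; the robot and the scene stay as the last step left them, time stands still between calls to the robot, and variables do not carry over. Pictures are saved under pics/ and viewed, about 8 in all and at most 12, crops included, and the job is handed in when it is done.

Besides the shell and the picture viewer there is one more tool, called as a command line: name --argument value ..., lists and objects as JSON in quotes. send_rows: Moves the arm, as the interface text tells. Its arguments: {"type":"object","properties":{"commands":{"type":"array","items":{"type":"object","properties":{"delta_pos":{"type":"array","items":{"type":"number"}},"yaw":{"type":"number"}}}},"grip":{"type":"number"},"force":{"type":"number"}},"required":["commands"]}

```bash
mkdir -p pics; cat > h.py <<'E'
import numpy as np, cv2
from station import manip
from scipy.spatial.transform import Rotation as R
def cal(n,s=None):
    c=manip.get_calibration(n)
    K=np.array([[c['fx'],0,c['cx']],[0,c['fy'],c['cy']],[0,0,1.]]);d=np.array(c['dist_coeffs'],float)
    if 'world_to_cam' in c: T=np.array(c['world_to_cam'])
    else:
        s=s or manip.sense();W=np.eye(4);W[:3,:3]=R.from_quat(s['tool_rot']).as_matrix();W[:3,3]=s['tcp_pos']
        T=np.linalg.inv(W@np.array(c['mount']))
    return K,d,T
def ray(C,uv):
    K,d,T=C;p=cv2.undistortPoints(np.array([[uv]],float),K,d)[0,0]
    Ti=np.linalg.inv(T);return Ti[:3,3],Ti[:3,:3]@np.array([p[0],p[1],1])
def onz(C,uv,z):
    o,v=ray(C,uv);return o+v*(z-o[2])/v[2]
def proj(C,P):
    K,d,T=C;return cv2.projectPoints(np.atleast_2d(np.array(P,float)),cv2.Rodrigues(T[:3,:3])[0],T[:3,3],K,d)[0][:,0]
E
python3 - <<'E'
from h import *
s=manip.sense();print({k:np.round(v,3) for k,v in s.items()})
for n in("scene","side","wrist"):
    im=manip.snapshot(n);cv2.imwrite(f"pics/{n}0.png",im);C=cal(n,s);print(n,np.round(np.linalg.inv(C[2]),3),C[0][0,0])
E
```

```text
{'t': np.float64(0.0), 'q': array([ 0.983,  0.529,  1.434, -0.   ,  1.181, -0.179]), 'qd': array([-0.   , -0.001,  0.001,  0.001,  0.   , -0.002]), 'tau': array([-1.0000e-03, -4.4235e+01, -1.7802e+01, -0.0000e+00,  9.0000e-03,
        0.0000e+00]), 'tcp_pos': array([0.248, 0.573, 0.23 ]), 'tool_rot': array([ 0.203,  0.979, -0.001, -0.   ]), 'force': array([-0.05 , -0.972,  0.567]), 'ft_torque': array([ 0.031, -0.03 , -0.033]), 'finger_gap': np.float64(1.0)}
scene [[-0.887  0.276 -0.369  0.967]
 [ 0.461  0.57  -0.68   0.689]
 [ 0.022 -0.774 -0.633  0.628]
 [ 0.     0.     0.     1.   ]] 394.15222153823953
side [[ 0.835 -0.426  0.348  0.329]
 [-0.549 -0.634  0.545 -0.37 ]
 [-0.012 -0.646 -0.763  0.756]
 [ 0.     0.     0.     1.   ]] 365.478396431757
wrist [[ 0.396  0.879  0.264  0.181]
 [ 0.918 -0.379 -0.115  0.602]
 [-0.001  0.288 -0.958  0.373]
 [ 0.     0.     0.     1.   ]] 306.866255626831
```

View pics/scene0.png

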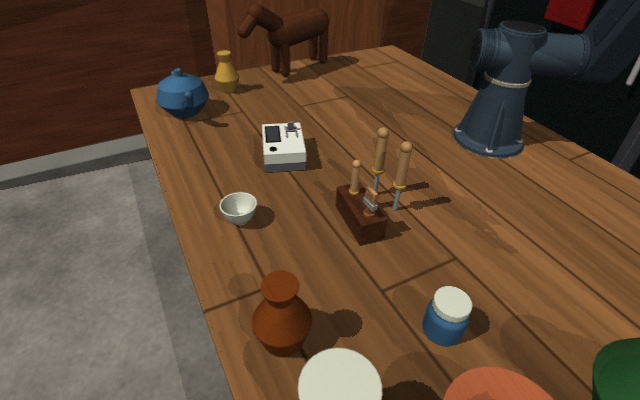

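View pics/side0.png

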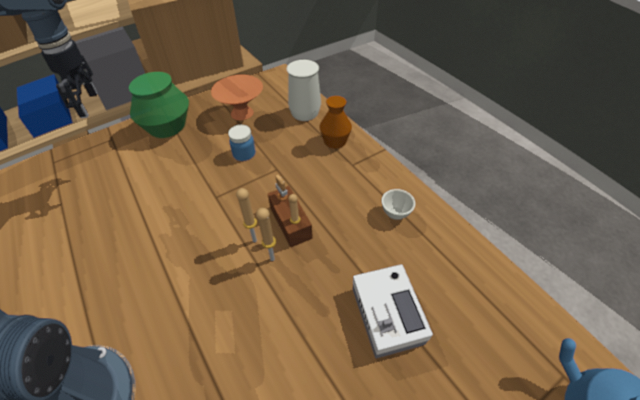

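The scene picture shows the terminal at (284,147) and the stand at (361,213). A stylus stands in the stand at (355,175), and the brush is at (371,203). Two larger stylus look-alikes stand off the stand at (380,155) and (402,170). The tea bowl is at (239,208) and the ginger jar at (447,315). In the side view the stand's stylus is at (293,207), the look-alikes are at (247,210) and (265,230), and the terminal is at (390,310). I'll take a close crop to check the choice.

```bash
python3 - <<'E'
import cv2,numpy as np
a=cv2.imread("pics/scene0.png")[110:250,250:420];b=cv2.imread("pics/side0.png")
c=b[170:270,225:325];d=b[255:365,340:440]
f=lambda i,k:cv2.resize(i,None,fx=k,fy=k,interpolation=cv2.INTER_CUBIC)
o=np.zeros((600,800,3),np.uint8)
for im,y,x,k in((a,0,0,2.5),(c,0,430,3),(d,300,430,2.7)):
    g=f(im,k);g=g[:600-y,:800-x];o[y:y+g.shape[0],x:x+g.shape[1]]=g
cv2.imwrite("pics/crop1.png",o)
E
```

```text
(no output)
```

View pics/crop1.png

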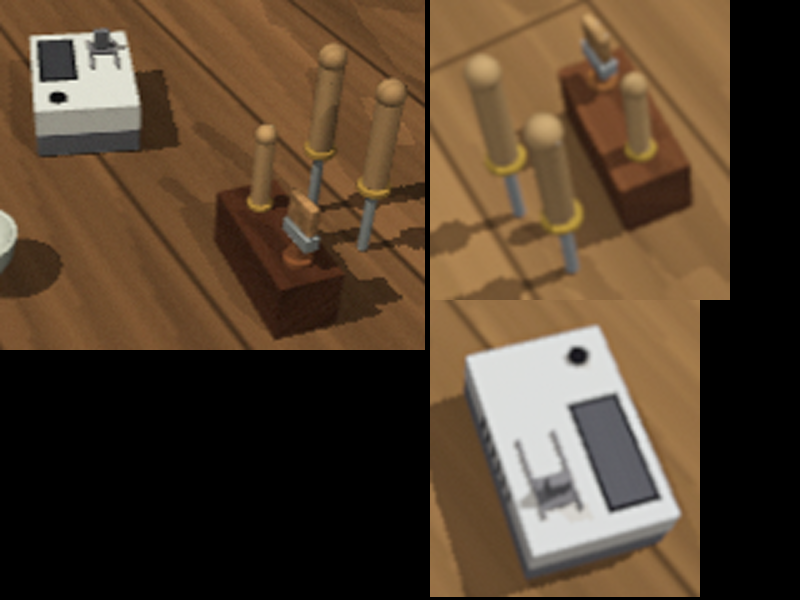

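The stylus in the stand's +/-y hole is the small one, while the two free-standing ones are bigger. Next I'll triangulate.

```bash
cat >> h.py <<'E'
def tri(rs):
    A=np.zeros((3,3));b=np.zeros(3)
    for o,v in rs:
        v=v/np.linalg.norm(v);M=np.eye(3)-np.outer(v,v);A+=M;b+=M@o
    p=np.linalg.solve(A,b);return p,[np.linalg.norm(np.cross(p-o,v/np.linalg.norm(v)))*1e3 for o,v in rs]
E
python3 - <<'E'
from h import *
S,D=cal("scene"),cal("side")
cr=np.array([onz(D,p,.06)[:2] for p in((353.3,276.1),(403,264.6),(432.6,334.6),(378.1,351.3))])
print(cr.round(4));print([np.linalg.norm(cr[i]-cr[(i+1)%4]).round(4) for i in range(4)])
c=cr.mean(0)
y=(cr[0]+cr[1]-cr[2]-cr[3]);x=(cr[1]+cr[2]-cr[0]-cr[3]);ay=np.arctan2(y[1],y[0])-np.pi/2;ax=np.arctan2(x[1],x[0]);print('yaw',ay,ax,'c',c)
sc=np.array([onz(S,p,.06)[:2] for p in((250+30/2.5,110+36/2.5),(250+124/2.5,110+32/2.5),(250+137/2.5,110+107/2.5),(250+35/2.5,110+111/2.5))])
print(sc.round(4),sc.mean(0))
f=lambda x,y:(250+x/2.5,110+y/2.5); g=lambda x,y:(225+(x-430)/3,170+y/3)
for n,a,b in(("ball",(265,133),(635,85)),("collar",(260,204),(641,150)),("L1ball",(332,56),(483,73)),("L1col",(319,152),(506,160)),("L1tip",(313,205),(519,216)),("L2ball",(391,93),(544,130)),("L2col",(373,188),(560,215)),("L2tip",(363,248),(572,271)),("brushtop",(305,200),(590,22))):
    p,e=tri([ray(S,f(*a)),ray(D,g(*b))]);print(n,p.round(4),np.round(e,1))
print('ball@.138',onz(S,f(265,133),.138),onz(D,g(635,85),.138))
p=[onz(D,g(*q),.06) for q in((560,68),(628,185),(690,165))];print('stand',np.round(p,4))
E
```

```text
[[ 0.5853 -0.0917]
 [ 0.6915 -0.1298]
 [ 0.6366 -0.2791]
 [ 0.5301 -0.2445]]
[np.float64(0.1128), np.float64(0.1591), np.float64(0.112), np.float64(0.1625)]
yaw -0.3491869464932864 -0.3288043299984066 c [ 0.61087513 -0.18628323]
[[ 0.6343 -0.2821]
 [ 0.5315 -0.244 ]
 [ 0.5876 -0.093 ]
 [ 0.6864 -0.1319]] [ 0.60992598 -0.18774382]
ball [0.5594 0.1035 0.1411] [0.2 0.2]
collar [0.5582 0.104  0.0618] [0.8 0.8]
L1ball [0.4736 0.1069 0.2026] [21.8 21.8]
L1col [0.4748 0.1098 0.1019] [22. 22.]
L1tip [0.4714 0.1066 0.0347] [21. 21.]
L2ball [0.4617 0.1098 0.1562] [24.8 24.8]
L2col [0.4603 0.1093 0.0493] [24. 24.]
L2tip [ 0.4578  0.1069 -0.0297] [25.2 25.2]
brushtop [0.5689 0.187  0.1298] [1.9 1.9]
ball@.138 [0.55663445 0.0998847  0.138     ] [0.56068338 0.10574212 0.138     ]
stand [[0.5467 0.2176 0.06  ]
 [0.5336 0.0812 0.06  ]
 [0.5839 0.0707 0.06  ]]
```

send_rows --commands '[{"delta_pos": [1,-2,4],"yaw": 0.07},{"delta_pos": [2,-5,3]},{"delta_pos": [2,-5,0]},{"delta_pos": [2,-5,0]},{"delta_pos": [2,-5,0]},{"delta_pos": [2,-5,0]},{"delta_pos": [2,-5,0]},{"delta_pos": [2,-5,0]},{"delta_pos": [2,-5,0]},{"delta_pos": [2,-5,0]}]' --grip -1 --force 40

```text
validation failed for argument at $.co...
```

send_rows --commands '[{"delta_pos": [2,-5,0]},{"delta_pos": [2,-5,0]},{"delta_pos": [2,-5,0]},{"delta_pos": [2,-5,0]},{"delta_pos": [2,-5,0]},{"delta_pos": [2,-4,0]},{"delta_pos": [0,0,0]}]'

```text
validation failed for argument at $.co...
```

send_rows --commands '[{"delta_pos": [1,-2,4],"yaw": 0.07},{"delta_pos": [2,-5,3],"yaw": 0},{"delta_pos": [2,-5,0],"yaw": 0},{"delta_pos": [2,-5,0],"yaw": 0},{"delta_pos": [2,-5,0],"yaw": 0},{"delta_pos": [2,-5,0],"yaw": 0},{"delta_pos": [2,-5,0],"yaw": 0},{"delta_pos": [2,-5,0],"yaw": 0},{"delta_pos": [2,-5,0],"yaw": 0},{"delta_pos": [2,-5,0],"yaw": 0}]' --grip -1 --force 40

```text
t: 1.4
tcp_pos: [0.4401, 0.0911, 0.3003]
tool_rot: [0.163, 0.987, -0.001, 0.001]
force: [1.0, 0.5, 0.1]
finger_gap: 1.001
```

send_rows --commands '[{"delta_pos": [2,-5,0],"yaw": 0},{"delta_pos": [2,-5,0],"yaw": 0},{"delta_pos": [2,-5,0],"yaw": 0},{"delta_pos": [2,-5,-2],"yaw": -0.015},{"delta_pos": [2,-5,-3],"yaw": 0},{"delta_pos": [2,-3,-3],"yaw": 0},{"delta_pos": [0,0,0],"yaw": 0}]'

```text
t: 2.28
tcp_pos: [0.5632, -0.2024, 0.2175]
tool_rot: [0.174, 0.985, -0.001, 0.002]
force: [0.1, -0.5, -0.1]
finger_gap: 0.998
```

```bash
python3 - <<'E'
from h import *
s=manip.sense();im=manip.snapshot("wrist");C=cal("wrist",s);cv2.imwrite("pics/w1.png",im)
print(s['tcp_pos'],s['tool_rot'],s['force'])
np.savez("w1.npz",K=C[0],d=C[1],T=C[2])
c=np.array([.6105,-.187]);a=-.345;M=np.array([[np.cos(a),-np.sin(a)],[np.sin(a),np.cos(a)]])
for p,z in(((-25,-45),.085),((-25,-45),.06),((-55,-80),.06),((-55,80),.06),((55,-80),.06),((55,80),.06),((30,58),.064)):
    q=c+M@(np.array(p)/1e3);print(p,q.round(4),proj(C,[*q,z])[0].round(1))
E
```

```text
[ 0.56315812 -0.20242851  0.21750401] [ 0.17427401  0.98469367 -0.00108055  0.00240376] [ 0.06557676 -0.53181572 -0.10919812]
(-25, -45) [ 0.5718 -0.2209] [300.3 202.7]
(-25, -45) [ 0.5718 -0.2209] [301.5 195.2]
(-55, -80) [ 0.5317 -0.2437] [265.7 166.3]
(-55, 80) [ 0.5858 -0.0931] [426.6 165.8]
(55, -80) [ 0.6352 -0.2809] [271.  265.3]
(55, 80) [ 0.6893 -0.1303] [416.2 264.4]
(30, 58) [ 0.6583 -0.1426] [399.2 245.6]
```

View pics/w1.png

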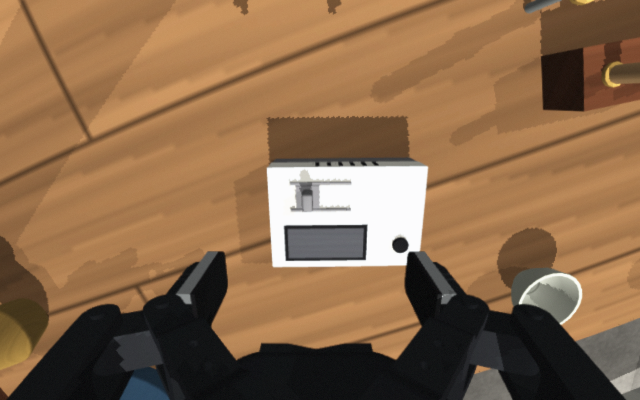

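The wrist view puts the terminal's corners at (267,166), (427,166), (273,267) and (420,265), within 2 px of the prediction. The rib is at about (307,200), so the shutter is open about 4 mm, and the power key is at (400,245). I'll descend to pinch the rib.

send_rows --commands '[{"delta_pos": [1,-1.2,-3],"yaw": 0},{"delta_pos": [0,0,-3],"yaw": 0},{"delta_pos": [0,0,-3],"yaw": 0},{"delta_pos": [0,0,-2.5],"yaw": 0},{"delta_pos": [0,0,-1.5],"yaw": 0},{"delta_pos": [0,0,0],"yaw": 0}]' --grip 0

```text
t: 3.08
tcp_pos: [0.5742, -0.2077, 0.0934]
tool_rot: [0.171, 0.985, -0.002, 0.007]
force: [-0.4, -0.1, 0.2]
finger_gap: 0.501
```

send_rows --commands '[{"delta_pos": [-0.1,-0.7,-1],"yaw": 0},{"delta_pos": [0,0,-1],"yaw": 0},{"delta_pos": [0,0,-0.5],"yaw": 0},{"delta_pos": [0,0,0],"yaw": 0}]'

```text
t: 3.58
tcp_pos: [0.5748, -0.2159, 0.0697]
tool_rot: [0.17, 0.985, -0.003, 0.009]
force: [0.5, 0.0, 0.6]
finger_gap: 0.498
```

send_rows --commands '[{"delta_pos": [0,0,-0.1],"yaw": 0},{"delta_pos": [0,0,0],"yaw": 0},{"delta_pos": [0,0,0],"yaw": 0},{"delta_pos": [0,0,0],"yaw": 0},{"delta_pos": [0,0,0],"yaw": 0}]' --grip 1 --force 25

```text
t: 4.2
tcp_pos: [0.575, -0.216, 0.0689]
tool_rot: [0.17, 0.985, -0.003, 0.01]
force: [-0.6, 0.5, -1.9]
finger_gap: 0.106
```

send_rows --commands '[{"delta_pos": [0.27,0.75,0],"yaw": 0},{"delta_pos": [0.27,0.75,0],"yaw": 0},{"delta_pos": [0.27,0.75,0],"yaw": 0},{"delta_pos": [0.2,0.55,0],"yaw": 0},{"delta_pos": [0.1,0.28,0],"yaw": 0}]'

```text
t: 4.82
tcp_pos: [0.5855, -0.1863, 0.0689]
tool_rot: [0.168, 0.986, -0.006, 0.009]
force: [-7.1, -16.2, -0.7]
finger_gap: 0.105
```

The shutter travelled 31.5 mm and then met 17 N, so it is at the stop. Releasing and rising.

send_rows --commands '[{"delta_pos": [0,0,0],"yaw": 0},{"delta_pos": [0,0,0],"yaw": 0},{"delta_pos": [0,0,0],"yaw": 0}]' --grip 0

```text
t: 5.2
tcp_pos: [0.5863, -0.1853, 0.0693]
tool_rot: [0.168, 0.986, -0.006, 0.009]
force: [0.6, 0.3, -0.4]
finger_gap: 0.498
```

send_rows --commands '[{"delta_pos": [0,0,2],"yaw": 0},{"delta_pos": [0,0,4],"yaw": 0},{"delta_pos": [0,0,5],"yaw": 0},{"delta_pos": [0,-0.5,5],"yaw": 0},{"delta_pos": [-1,-1,3],"yaw": 0},{"delta_pos": [0,0,0],"yaw": 0}]'

```text
t: 5.95
tcp_pos: [0.5757, -0.1973, 0.2646]
tool_rot: [0.168, 0.986, -0.005, 0.009]
force: [0.1, 0.2, -0.3]
finger_gap: 0.499
```

```bash
python3 - <<'E'
from h import *
s=manip.sense();im=manip.snapshot("wrist");C=cal("wrist",s)
print(s['tcp_pos'],s['tool_rot'],s['force'],s['t'])
S,D=cal("scene"),cal("side")
c=np.array([.611,-.1858]);a=-.35;M=np.array([[np.cos(a),-np.sin(a)],[np.sin(a),np.cos(a)]])
q=c+M@[-.025,-.045];print(q,proj(C,[*q,.06]))
for o in(0,.036): 
  r=c+M@[-.025,-.045+o];print('ribtop',proj(C,[*r,.085]))
# decoys, correct pairing
f=lambda x,y:(250+x/2.5,110+y/2.5); g=lambda x,y:(225+(x-430)/3,170+y/3)
for n,a_,b in(("Aball",(332,56),(544,130)),("Atip",(313,205),(572,271)),("Bball",(391,93),(483,73)),("Btip",(363,248),(519,216))):
    p,e=tri([ray(S,f(*a_)),ray(D,g(*b))]);print(n,p.round(4),np.round(e,1))
u,v=proj(C,[*q,.06])[0].astype(int)
cv2.imwrite("pics/w2.png",cv2.resize(im[v-50:v+90,u-60:u+140],None,fx=4,fy=4,interpolation=cv2.INTER_CUBIC));print(u-60,v-50)
E
```

```text
[ 0.575711   -0.19725481  0.26464408] [ 0.16783043  0.98576167 -0.00451998  0.00929737] [ 0.05496104  0.24579789 -0.26295681] 5.95
[ 0.57208528 -0.21949933] [[297.19565513 172.41133222]]
ribtop [[295.76203247 177.6471056 ]]
ribtop [[329.2730416  178.13140475]]
Aball [0.4738 0.0731 0.1806] [0.3 0.3]
Atip [0.47   0.0705 0.0053] [1.1 1.1]
Bball [0.4617 0.1441 0.1788] [0.7 0.7]
Btip [0.4594 0.1433 0.0007] [0.9 0.9]
237 122
```

View pics/w2.png

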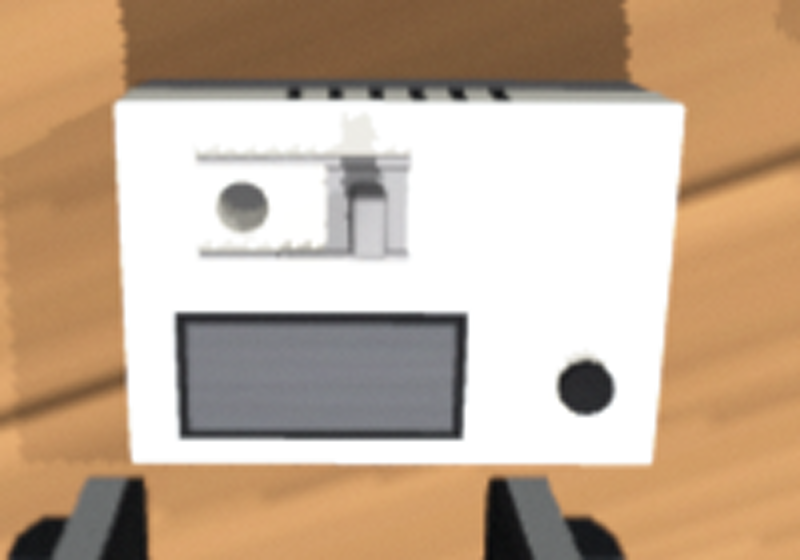

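The hole at crop (242,206), full-picture (297.5,173.5), is fully clear. The shutter stands at its stop, and the hole matches the predicted (297,172), giving an aperture at about (0.573, -0.220). Now I'll move to the stylus at (0.5585, 0.1035).

send_rows --commands '[{"delta_pos": [-0.2,5,0],"yaw": 0},{"delta_pos": [-0.3,5,0],"yaw": 0},{"delta_pos": [-0.3,5,0],"yaw": 0},{"delta_pos": [-0.3,5,0],"yaw": 0},{"delta_pos": [-0.3,5,0],"yaw": 0},{"delta_pos": [-0.3,5,-1],"yaw": 0},{"delta_pos": [0,0,-2],"yaw": 0},{"delta_pos": [0,0,0],"yaw": 0}]'

```text
t: 7.0
tcp_pos: [0.5493, 0.1179, 0.2162]
tool_rot: [0.168, 0.986, -0.002, -0.005]
force: [0.6, 0.2, 0.5]
finger_gap: 0.5
```

```bash
python3 - <<'E'
from h import *
s=manip.sense();im=manip.snapshot("wrist");C=cal("wrist",s)
print(s['tcp_pos'],s['tool_rot'],s['force'],s['t'])
print(proj(C,[[.5585,.1035,.138],[.5585,.1035,.0625],[.569,.187,.127]]))
cv2.imwrite("pics/w3.png",im)
E
```

```text
[0.54927454 0.11787955 0.21616331] [ 0.16762029  0.98583576 -0.0020865  -0.00518946] [0.61820961 0.18814144 0.45546105] 7.0
[[302.48701248 224.5465216 ]
 [305.89756949 197.56985749]
 [406.96523824 198.75510071]]
```

View pics/w3.png

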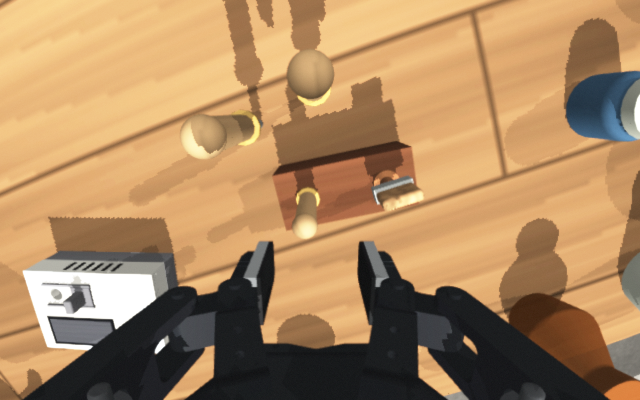

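The wrist view shows the stylus's ball at (305,227) and its collar at (308,199), about 2.5 px from the prediction, so the stylus is at about (0.560, 0.104). The brush is at (398,190) and the two look-alikes at (205,137) and (310,75), all clear of the fingers. Aligning and descending.

send_rows --commands '[{"delta_pos": [1.1,-1.4,-1],"yaw": 0},{"delta_pos": [0,0,0],"yaw": 0}]'

```text
t: 7.3
tcp_pos: [0.5626, 0.1018, 0.2067]
tool_rot: [0.169, 0.986, -0.002, -0.004]
force: [-0.6, -0.2, 0.1]
finger_gap: 0.504
```

send_rows --commands '[{"delta_pos": [-0.25,0.2,-3],"yaw": 0},{"delta_pos": [0,0,-3],"yaw": 0},{"delta_pos": [0,0,-3],"yaw": 0},{"delta_pos": [0,0,-2],"yaw": 0},{"delta_pos": [0,0,-1],"yaw": 0},{"delta_pos": [0,0,0],"yaw": 0}]'

```text
t: 8.05
tcp_pos: [0.5653, 0.0983, 0.0864]
tool_rot: [0.174, 0.985, -0.001, 0.001]
force: [0.3, -0.5, 0.2]
finger_gap: 0.502
```

send_rows --commands '[{"delta_pos": [-0.5,0.55,-0.3],"yaw": 0},{"delta_pos": [0,0,0],"yaw": 0}]'

```text
t: 8.3
tcp_pos: [0.5611, 0.1039, 0.0848]
tool_rot: [0.174, 0.985, -0.0, 0.002]
force: [-0.3, -0.4, 1.1]
finger_gap: 0.498
```

send_rows --commands '[{"delta_pos": [-0.1,0,0],"yaw": 0},{"delta_pos": [0,0,0],"yaw": 0},{"delta_pos": [0,0,0],"yaw": 0},{"delta_pos": [0,0,0],"yaw": 0},{"delta_pos": [0,0,0],"yaw": 0}]' --grip 1 --force 50

```text
t: 8.93
tcp_pos: [0.5607, 0.1042, 0.0861]
tool_rot: [0.174, 0.985, -0.0, 0.003]
force: [-0.3, 0.0, -0.5]
finger_gap: 0.195
```

```bash
python3 - <<'E'
from h import *
s=manip.sense();im=manip.snapshot("wrist");C=cal("wrist",s)
print(s['tcp_pos'],s['tool_rot'],s['force'],s['t'])
cv2.imwrite("pics/w4.png",im)
E
```

```text
[0.56073761 0.10423251 0.0860713 ] [ 1.73765588e-01  9.84780918e-01 -1.53134011e-04  3.46984902e-03] [-0.33957848  0.00392214 -0.49766832] 8.925
```

View pics/w4.png

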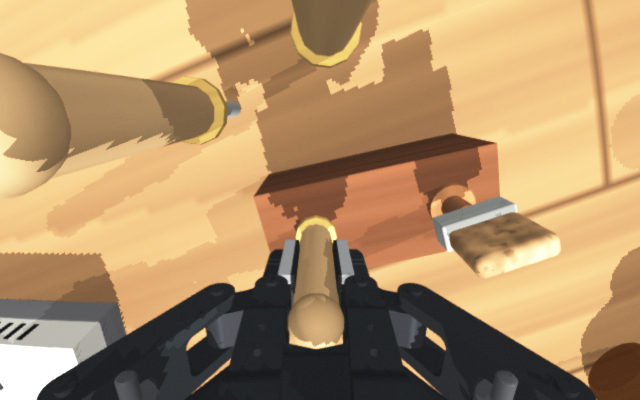

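The picture shows the handle between the pads, with its ball at (316,320) and its collar at (317,228). The opening of 16.6 mm fits the 18 mm handle. I'll lift slowly out of the hole.

send_rows --commands '[{"delta_pos": [0,0,1],"yaw": 0},{"delta_pos": [0,0,1.5],"yaw": 0},{"delta_pos": [0,0,1.5],"yaw": 0},{"delta_pos": [0,0,1.5],"yaw": 0},{"delta_pos": [0,0,2],"yaw": 0},{"delta_pos": [0,0,2.5],"yaw": 0},{"delta_pos": [0,0,3],"yaw": 0}]'

```text
t: 9.85
tcp_pos: [0.5594, 0.1042, 0.2236]
tool_rot: [0.174, 0.985, -0.0, 0.003]
force: [-0.0, -0.1, -1.0]
finger_gap: 0.197
```

send_rows --commands '[{"delta_pos": [0.2,-4,0],"yaw": 0},{"delta_pos": [0.2,-5,0],"yaw": 0},{"delta_pos": [0.2,-5,0],"yaw": 0},{"delta_pos": [0.2,-5,0],"yaw": 0},{"delta_pos": [0.2,-5,0],"yaw": 0},{"delta_pos": [0.2,-4,0],"yaw": 0},{"delta_pos": [0.2,-3,0],"yaw": 0},{"delta_pos": [0,0,0],"yaw": 0}]'

```text
t: 10.85
tcp_pos: [0.5755, -0.2152, 0.2372]
tool_rot: [0.172, 0.985, -0.001, 0.012]
force: [-1.1, -0.7, -1.3]
finger_gap: 0.194
```

send_rows --commands '[{"delta_pos": [-0.45,-0.45,-2],"yaw": 0},{"delta_pos": [0,0,-2],"yaw": 0},{"delta_pos": [0,0,0],"yaw": 0}]'

```text
t: 11.22
tcp_pos: [0.5705, -0.2173, 0.199]
tool_rot: [0.172, 0.985, -0.0, 0.013]
force: [-0.6, 0.2, -0.9]
finger_gap: 0.198
```

```bash
python3 - <<'E'
from h import *
s=manip.sense();Rm=R.from_quat(s['tool_rot']).as_matrix();p=np.array(s['tcp_pos'])
tip=p+.081*Rm[:,2];print(p,Rm[:,2].round(4),'tip',tip.round(4),s['force'],s['t'])
o=np.zeros((560,800,3),np.uint8)
for i,n in enumerate(("scene","side")):
    im=manip.snapshot(n);C=cal(n);P=proj(C,[tip,p,[.573,-.22,.06]]);print(n,P.round(1).tolist())
    u,v=P[0].astype(int);x0,y0=u-35,v-60;print(x0,y0)
    o[:,i*400:i*400+400]=cv2.resize(im[y0:y0+98,x0:x0+70],(400,560),interpolation=cv2.INTER_CUBIC)
cv2.imwrite("pics/tip.png",o)
E
```

```text
[ 0.57053376 -0.21729438  0.19899057] [ 0.0257 -0.005  -0.9997] tip [ 0.5726 -0.2177  0.118 ] [-0.6213373   0.16898909 -0.93779368] 11.225
scene [[290.0, 111.5], [290.1, 83.6], [290.0, 129.6]]
254 51
side [[390.8, 315.6], [396.6, 296.6], [387.5, 328.2]]
355 255
```

View pics/tip.png

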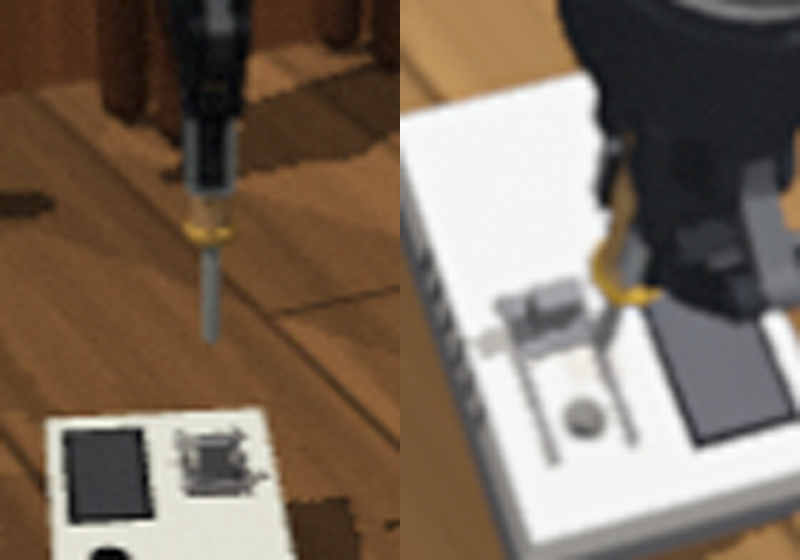

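Scene shows the tip at (290.8,110.9) against a predicted (290.0,111.5). Side shows the tip at (390.5,314.5) against (390.8,315.6), and the hole at (387.2,328.0) against (387.5,328.2). All agree to about 1–2 mm. I'll descend in stages.

send_rows --commands '[{"delta_pos": [0,-0.25,-1.5],"yaw": 0},{"delta_pos": [0,0,-1.5],"yaw": 0},{"delta_pos": [0,0,-1.2],"yaw": 0},{"delta_pos": [0,0,-0.5],"yaw": 0},{"delta_pos": [0,0,0],"yaw": 0}]'

```text
t: 11.95
tcp_pos: [0.5726, -0.2203, 0.1517]
tool_rot: [0.171, 0.985, -0.001, 0.016]
force: [0.2, 0.3, -0.9]
finger_gap: 0.2
```

```bash
cat >tip.py <<'E'
from h import *
s=manip.sense();Rm=R.from_quat(s['tool_rot']).as_matrix();p=np.array(s['tcp_pos'])
print('tip',(p+.081*Rm[:,2]).round(4),'z',Rm[:,2].round(4),'F',np.round(s['force'],1),'gap',s['finger_gap'],'t',s['t'])
E
python3 tip.py
```

```text
tip [ 0.5751 -0.2209  0.0707] z [ 0.0308 -0.0081 -0.9995] F [ 0.2  0.3 -0.9] gap 0.19997016572410822 t 11.95
```

send_rows --commands '[{"delta_pos": [-0.25,0.1,-0.3],"yaw": 0},{"delta_pos": [-0.05,0,-0.6],"yaw": 0},{"delta_pos": [-0.05,0,-0.6],"yaw": 0},{"delta_pos": [0,0,-0.5],"yaw": 0},{"delta_pos": [0,0,0],"yaw": 0}]'

```text
t: 12.58
tcp_pos: [0.5692, -0.2195, 0.131]
tool_rot: [0.171, 0.985, -0.002, 0.017]
force: [0.3, -0.4, -0.1]
finger_gap: 0.198
```

```bash
python3 tip.py
```

```text
tip [ 0.5718 -0.2202  0.0501] z [ 0.0321 -0.0089 -0.9994] F [ 0.3 -0.4 -0.1] gap 0.1979066350352046 t 12.575
```

send_rows --commands '[{"delta_pos": [0.1,0,-0.5],"yaw": 0},{"delta_pos": [0,0,-0.5],"yaw": 0},{"delta_pos": [0,0,-0.3],"yaw": 0},{"delta_pos": [0,0,0],"yaw": 0}]'

```text
t: 13.08
tcp_pos: [0.5711, -0.2199, 0.1183]
tool_rot: [0.171, 0.985, -0.002, 0.017]
force: [0.0, 0.4, 3.5]
finger_gap: 0.199
```

```bash
python3 tip.py
```

```text
tip [ 0.5738 -0.2207  0.0373] z [ 0.0338 -0.0099 -0.9994] F [0.  0.4 3.5] gap 0.19873824203006177 t 13.075
```

send_rows --commands '[{"delta_pos": [-0.05,0.05,-0.3],"yaw": 0},{"delta_pos": [0,0,-0.2],"yaw": 0}]'

```text
t: 13.32
tcp_pos: [0.5711, -0.2199, 0.1145]
tool_rot: [0.171, 0.985, -0.003, 0.018]
force: [-1.3, 1.7, 12.7]
finger_gap: 0.193
```

```bash
python3 tip.py
```

```text
tip [ 0.574  -0.2208  0.0335] z [ 0.0355 -0.0113 -0.9993] F [-1.3  1.7 12.7] gap 0.19314250450050838 t 13.325
```

send_rows --commands '[{"delta_pos": [0,0,-0.25],"yaw": 0}]'

```text
t: 13.45
tcp_pos: [0.5717, -0.2201, 0.1143]
tool_rot: [0.171, 0.985, -0.003, 0.019]
force: [-3.6, 1.7, 22.6]
finger_gap: 0.198
```

```bash
python3 - <<'E'
import tip
from h import *
o=np.zeros((560,800,3),np.uint8)
for i,n in enumerate(("scene","side")):
    im=manip.snapshot(n);u,v=proj(cal(n),[.573,-.22,.08])[0].astype(int)
    o[:,i*400:i*400+400]=cv2.resize(im[v-60:v+38,u-35:u+35],(400,560),interpolation=cv2.INTER_CUBIC)
for _ in range(6): manip.snapshot("wrist")
cv2.imwrite("pics/end.png",o)
s=manip.sense();print(s['tcp_pos'],s['force'],s['finger_gap'],s['t'])
E
```

```text
tip [ 0.5747 -0.2211  0.0333] z [ 0.0371 -0.0121 -0.9992] F [-3.6  1.7 22.6] gap 0.1981900323758393 t 13.45
[ 0.57148579 -0.22003304  0.11439819] [-2.68669817  1.85820969 14.43888402] 0.19559388109943268 13.85
```

View pics/end.png

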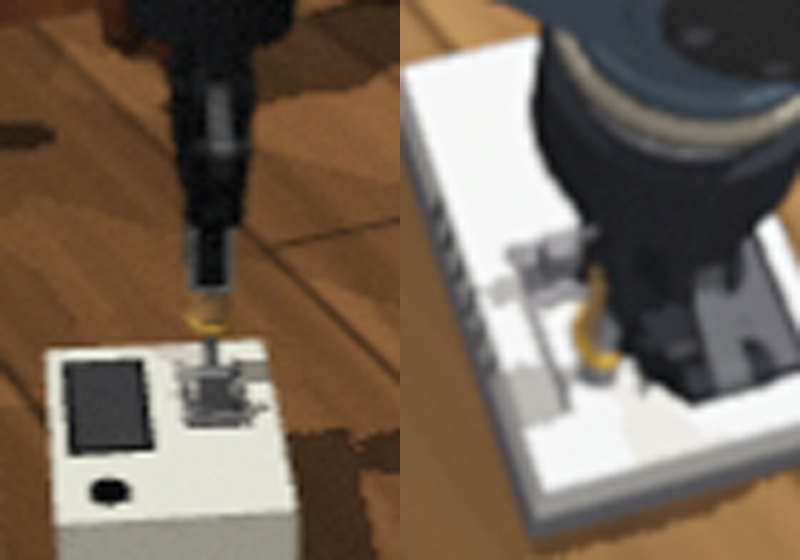

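The tip is in the hole, the collar is well above the top face, and the shutter is still open. I'll check that the push stays steady, then hand in.

```bash
python3 - <<'E'
from h import *
for _ in range(12): manip.snapshot("wrist")
s=manip.sense();print(s['tcp_pos'],s['force'],s['finger_gap'],s['t'])
if s['force'][2]>9: print(manip.sign_off())
E
```

```text
[ 0.57148597 -0.22000494  0.11440496] [-3.09186092  1.95969842 15.28821525] 0.19854409495387798 14.45
the job is handed in; nothing more can be done
None
```

The job is handed in at 14.5 s of the 54 s allowed, with the stylus still gripped upright and holding the reset button down.

- **Shutter:** I pinched the rib and slid it about 31.5 mm until it met 17 N at its stop. The next picture showed the hole fully clear.
- **Stylus:** I took the small one from the stand. The two bigger look-alikes beside the stand were left alone. The opening of about 16.6 mm was close to the 18 mm handle.
- **Button:** The spring was felt on the way down (3.5 N), then a hard stop. The tip is at about 33 mm height, against 34 mm for fully down. The upward force on the tool held at 14.4 to 15.3 N over the last 0.6 s, well above the 6 N needed.

**What was off:** The tool, and so the stylus, leans about 2° from vertical, because the tilt drifted over the moves and cannot be corrected through this interface. There is also a side force of about 3 N, so the shaft may be touching the side of the hole.

**Left alone:** I did not go near the power key, brush, tea bowl or ginger jar, but I did not measure them again at the end.

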